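# Gauge the air tank and sort the gauge by its reading

### The arm

A 6-joint arm with a two-finger parallel gripper is mounted at the origin on the work surface. World frame = base frame: x ahead of the robot, y to its left, z up, the work surface at z = 0. Lengths are in m, angles in rad, forces in N, time in s.
With the tool pointing down it reaches from about 0.3 to 0.775 m from the base axis. Payload 14.6 kg.
Tool frame: the origin (TCP) lies on the centre line of the jaws, within the pads' length; the fingertips stand 19 mm ahead of it and the grasp point (between the pads) is the TCP; z points along the fingers, y is the direction in which the jaws open and shut (so a half turn about z gives the same grasp; the last joint's range is limited). The gripper opens to 94 mm and grips with 3 to 60 N. Pads are 16 mm wide; open, the fingers measure 119 mm over their backs; the gripper's body (75 mm by 177 mm) begins 78 mm behind the grasp point.
Start: joints at [1.228, 0.3, 1.521, -0, 1.321, -0.067], TCP at [0.15, 0.529, 0.224] pointing down, gripper open.
Joint ranges: [-3.03, 3.03], [-0.79, 2.21], [0.23, 2.52], [-1.04, 4.18], [0, 3.07], [-2.55, 2.55]. Speed limits (rad/s): [2.22, 2.22, 2.57, 3.14, 3.14, 3.14].

### API

Orientations are given as [roll, pitch, yaw] about the fixed x, y, z axes, in that order (R = Rz(yaw) Ry(pitch) Rx(roll)).
In Python, from station import ctrl gives the robot as it stands. The module is installed in compiled form; this text tells all that it offers.
- The arm moves only by the shell command python3 -m creep 'ROWS' [FORCE]. ROWS is a JSON object of lists of equal length, an entry for each row: "translation": the shift along the world's x, y, z in mm, a list of three; "yaw": the turn about the world's z in rad; "gripper": the closure in counts, from 0 (fully open) to 255 (shut). A call has 1 to 5 rows; each row is the pose to reach, as a shift and turn from the pose measured when the call began; what a row does not reach only later rows make up. A row lasts 1/12 s, in which the tool goes at most 41.7 mm and 7.16 degrees, less where a joint would pass 70% of its speed; a pose out of reach is approached as far as the arm can. A call with a gripper value outside its range is refused whole. The fingers move at their own pace and stop on an object; FORCE is the grip in N (left out, the last holds). Time passes only in rows, so rows that repeat a pose let the fingers close. It gives the time, the measured TCP pose, the force and the opening at its end, in the units of the state.
- ctrl.get_obs(): the state, without advancing time (a new reading comes with each control period).
- ctrl.camera(name): name is "side" or "top"; returns a dict with "pixels" (400x640x3 uint8, red, green, blue), "depth" (400x640 float32, m along the optical axis (not along the pixel's ray), 0 where there is no reading), "fx", "fy", "cx", "cy" (pixels), "R" (3x3) and "t" (3): a world point X has camera coordinates R X + t. Camera axes: x right, y down, z forward; pixel columns grow to the right and rows downward; lengths in m; the calibration is good to about 2 mm. A picture is of the moment at which its call begins.
- ctrl.hand_in(): hands the job in, once; it reports no verdict.
The state is a dict: "time_s": time; "qpos": joint angles; "joint_vel": joint speeds; "tau": joint torques, N m; "ee_pos": TCP position; "eef_rot": TCP orientation; "force": force on the tool from outside, world axes, zero at the start; "moment": the same for the moment, N m; "grip_width": finger opening in m.
Only numpy, scipy, OpenCV 4.12 (cv2) and the standard library are available. Lean on these libraries where they do the work, as an engineer would, in place of code of your own. Each camera call takes 0.05 s, during which the arm holds its last target. There are 200 camera calls.

### The job

Check the air in the small blue tank: pick up the T-shaped gauge and press its bell mouth straight down over the brass valve until the valve is fully down, holding it there a moment so the rod comes out, gently, never harder than about 20 N. Then stand the gauge upright on the green tray if the whole red ring on the rod has come out, or on the yellow tray if no red shows (either tray if only part of the ring shows), and let go. Do not touch the rod, do not press the valve with anything but the gauge, and leave the other things alone.

Things in the scene. Friction and masses are not known exactly. Their poses are not given: they have to be found in the camera images.
- gauge: T-shaped air gauge, 130 to 210 g, standing on its mouth. Black rubber bell mouth, open below, 36 mm outside at the rim; bore 28 mm at the rim, narrowing to 19 mm at a flat seal 20 mm up; rubber ends 26 mm up, then a neck 17 mm thick. Above it a level aluminium barrel, 100 mm long (own x), 18 wide (y), 20 tall. The rod slides out of its +x end. Origin: centre of the rim, underneath; z up.
- gauge_grip (a point): centre of the gauge's barrel, 50 mm straight above its origin; axes as the gauge's. Grip here across the barrel's 18 mm width, fingertips at least 28 mm above the rim to clear the rubber.
- rod: white rod of the gauge, 8 mm thick, 42 mm long, inside the barrel at the start, its end flush with the barrel's +x end; a red ring lies 19 to 23 mm back from that end. Friction keeps it where it was pushed. Origin: on the barrel's axis, above the mouth's axis when fully in; x axis along the rod, outwards.
- rod_out (a joint): how far the rod has come out, m: 0 at the start; the pressure in the tank, different each time, brings it 9 to 36 mm out when the valve is fully down (less if pressed part way). Above 0.023 the whole red ring shows, below 0.019 none of it.
- tank: small blue steel air tank, fixed, 112 mm diameter, 80 mm tall, upright; origin: centre of its underside, z up. It carries the valve in the middle of its top.
- tank_top (a point): middle of the tank's top, 80 mm above the slab, on the valve's axis. The valve is an upright brass stem, 14 mm thick (12 mm at the tip), in a steel collar 19 mm thick. The stem's free tip is 36 to 48 mm above this point, differing each time as the collar is screwed in more or less (collar top 4 to 16 mm above). The gauge's seal pushes on the tip.
- valve_down (a joint): how far the brass valve stem is pressed down, m: 0 free, 0.008 fully down at a hard stop, where the force climbs within a millimetre or two, so go slowly (6 mm/s is safe). It is sprung: it starts to move at about 2 N and takes 7 to 11 N (gauge spring included) to be fully down; it comes back when released.
- green_tray: round green tray, fixed, 94 mm outer diameter, 10 mm high, flat floor 84 mm wide 5 mm above the slab; origin: centre of its underside.
- yellow_tray: round yellow tray, same shape and size as the green one; origin: centre of its underside.
- lantern: tall orange solar lantern, loose, 90 mm diameter, 188 mm tall; origin: centre of its underside. Leave it.
- cup: small pink silicone cup, loose, 68 mm wide, 60 mm tall; origin: centre of its underside. Leave it.
- tin: flat aluminium tin, lid shut, loose, 67 x 92 x 30 mm; origin: centre of its underside. Leave it.
- battery_holder: red plastic battery holder with two cells, loose, 62 x 36 x 18 mm; origin: centre of its underside. Leave it.
Not all that is in view belongs to the job. What is meant by the tank is not purple, and is the smaller of those in its own colour.

How it is judged:
By the outcome, as a careful person would: the job done as asked, in the order asked, and still so for the second after the job is handed in, with the robot touching nothing.
It also fails if it takes over 58 s, if anything falls off the work surface, if the arm or the gripper's body presses on something with over 40 N, if the wrist force passes 120 N, or if a joint passes its speed limit or range.

## Working session

There is one attempt and no reset: what is moved stays moved. The work goes in short steps, Python scripts to look and compute and a shell command to move; the robot and the scene stay as the last step left them, time stands still between calls to the robot, and variables do not carry over. Pictures are saved under pics/ and viewed, about 8 in all and at most 12, crops included, and the job is handed in when it is done.

```bash
mkdir -p pics; cat > h.py <<'E'
import numpy as np, cv2
from station import ctrl
def grab(n):
    c=ctrl.camera(n); d=c["depth"]; v,u=np.mgrid[0:400,0:640]
    P=np.stack([(u-c["cx"])/c["fx"]*d,(v-c["cy"])/c["fy"]*d,d],-1)
    c["W"]=(P-c["t"])@c["R"]; c["W"][d==0]=np.nan  # R^T (P-t)
    return c
def save(img,name): cv2.imwrite("pics/"+name,cv2.cvtColor(np.ascontiguousarray(img),cv2.COLOR_RGB2BGR))
E
python3 - <<'E'
from h import *
for n in("top","side"):
    c=grab(n); save(c["pixels"],n+"1.png"); np.savez(n+"1.npz",W=c["W"],p=c["pixels"])
    print(n,-c["R"].T@c["t"],c["fx"])
o=ctrl.get_obs();print({k:np.round(v,3) for k,v in o.items()})
E
```

```text
top [ 0.48604381 -0.01614248  1.11968963] 452.60870230932653
side [ 0.47335979 -0.98899221  0.66272949] 406.69355625399055
{'time_s': np.float64(0.1), 'qpos': array([ 1.228,  0.3  ,  1.521,  0.   ,  1.321, -0.067]), 'joint_vel': array([ 0.001, -0.002, -0.004,  0.001, -0.001,  0.001]), 'tau': array([ 1.0000e-03, -5.3263e+01, -3.5330e+01,  7.1000e-02,  2.3000e-02,
       -0.0000e+00]), 'ee_pos': array([0.15 , 0.529, 0.224]), 'eef_rot': array([-3.141, -0.   ,  2.866]), 'force': array([-0.444,  0.056, -0.417]), 'moment': array([-0.056, -0.017, -0.   ]), 'grip_width': np.float64(0.094)}
```

View pics/top1.png

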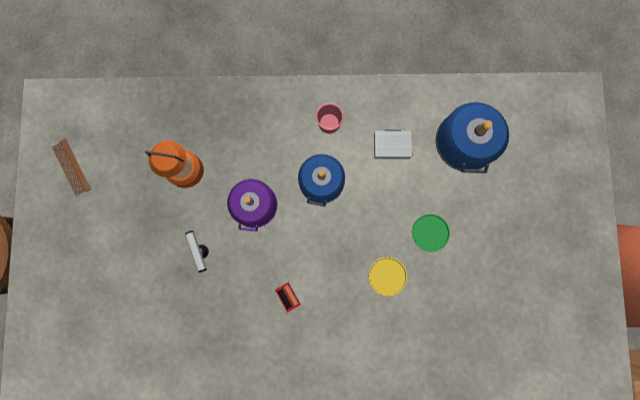

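View pics/side1.png

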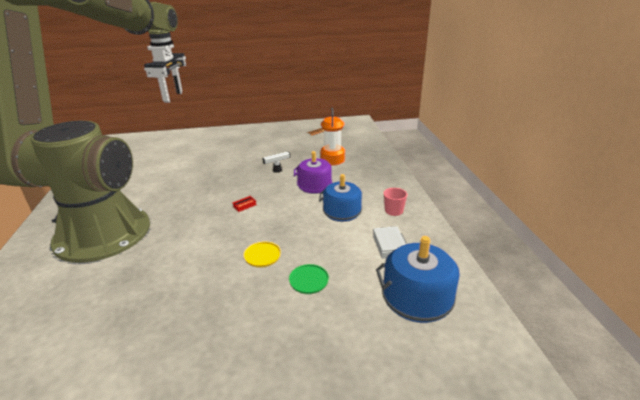

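The top view shows three candidates for the tank: small blue (321,178), large blue (472,137) and purple (252,204). The small blue one fits, being the smaller of the blues and not purple. The gauge is at (196,251), the green tray at (430,233), the yellow at (387,277).

```bash
python3 - <<'E'
from h import *
z=np.load("top1.npz");W=z["W"];p=z["p"]; s=np.load("side1.npz");Ws=s["W"]
print("slab z",np.nanmedian(W[300:380,100:250,2]))
def reg(name,W,r,zl,zh):
    v0,v1,u0,u1=r; w=W[v0:v1,u0:u1].reshape(-1,3); w=w[(w[:,2]>zl)&(w[:,2]<zh)]
    if len(w)<3: print(name,len(w));return
    (cx,cy),(a,b),t=cv2.minAreaRect(w[:,:2].astype(np.float32))
    print(name,len(w),"mean",w.mean(0).round(4),"rect",np.round([cx,cy,a,b,t],4),"zmax",w[:,2].max().round(4)); return w
w=reg("barrel",W,(225,280,178,215),.045,.075)
_,_,vt=np.linalg.svd(w[:,:2]-w[:,:2].mean(0)); print("axis yaw",np.arctan2(vt[0,1],vt[0,0]))
reg("tank top",W,(150,210,295,350),.072,.088)
reg("stem",W,(150,210,295,350),.105,.14)
reg("collar+",W,(150,210,295,350),.082,.105)
reg("green",W,(205,260,405,455),.003,.014);reg("yellow",W,(250,305,362,412),.003,.014)
reg("stem side",Ws,(165,192,330,352),.10,.14)
reg("barrel side",Ws,(145,175,255,295),.04,.075)
reg("purple",W,(175,235,225,280),.03,.2)
reg("big",W,(95,180,430,515),.03,.3)
reg("lantern",W,(130,195,140,210),.03,.3)
reg("cup",W,(95,140,310,350),.02,.3)
a=cv2.resize(p[150:300,170:360],None,fx=4,fy=4,interpolation=cv2.INTER_CUBIC); save(a,"crop1.png")
E
```

```text
slab z -0.0005270638430340583
barrel 377 mean [0.4991 0.2779 0.0575] rect [4.99100e-01 2.79800e-01 9.96000e-02 1.94000e-02 2.08855e+01] zmax 0.0641
axis yaw -2.78264649462864
tank top 1343 mean [ 0.6691 -0.0171  0.078 ] rect [ 6.6930e-01 -1.6800e-02  1.0260e-01  1.0010e-01  2.8365e+01] zmax 0.0867
stem 36 mean [ 0.669  -0.0178  0.1201] rect [ 6.69300e-01 -1.81000e-02  1.13000e-02  1.25000e-02  8.91455e+01] zmax 0.1257
collar+ 109 mean [ 0.6712 -0.0164  0.0851] rect [ 6.65300e-01 -1.49000e-02  6.42000e-02  6.30000e-02  4.36026e+01] zmax 0.1047
green 855 mean [ 0.5382 -0.2833  0.0056] rect [ 0.5402 -0.2823  0.1203  0.1282 85.4793] zmax 0.0133
yellow 902 mean [ 0.4338 -0.1739  0.0057] rect [ 0.4303 -0.1723  0.119   0.1269 89.3054] zmax 0.0135
stem side 45 mean [ 0.6714 -0.0223  0.1142] rect [ 6.71500e-01 -2.04000e-02  1.57000e-02  1.12000e-02  7.93938e+01] zmax 0.1251
barrel side 189 mean [0.5047 0.2686 0.0531] rect [ 0.5382  0.2313  0.0949  0.159  38.1734] zmax 0.0627
purple 1901 mean [0.6074 0.1464 0.0753] rect [ 0.6089  0.1473  0.1189  0.1113 31.4669] zmax 0.1258
big 3815 mean [ 0.7537 -0.3695  0.0989] rect [ 0.7578 -0.3791  0.1506  0.1644 86.0126] zmax 0.1675
lantern 1720 mean [0.6962 0.3132 0.1183] rect [ 0.7014  0.3204  0.0863  0.0848 16.0466] zmax 0.1902
cup 364 mean [ 0.8259 -0.0387  0.0466] rect [ 8.19900e-01 -3.79000e-02  6.67000e-02  6.59000e-02  4.42596e+01] zmax 0.0647
```

View pics/crop1.png

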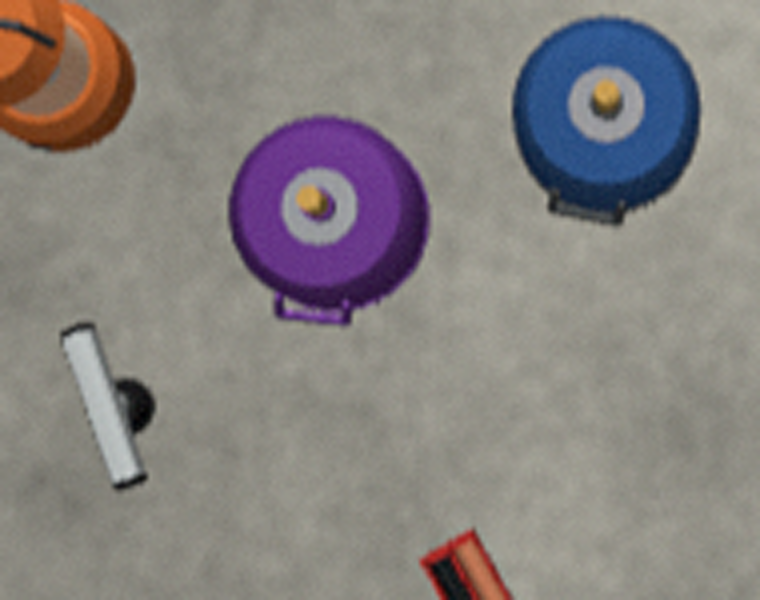

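The crop confirms three things: the small blue tank's brass valve at top-view (321,175), the purple decoy to its left, and the gauge lying along yaw ≈ 0.36 at (0.499, 0.279). The measured sizes match the description: 100 x 19 mm for the barrel, stem tip at about 0.123. Next I move above the gauge.

```bash
python3 -m creep '{"translation":[[33,-24,0],[66,-48,0],[99,-71,0],[132,-95,0],[165,-119,0]],"yaw":[0.12,0.24,0.36,0.48,0.6],"gripper":[0,0,0,0,0]}' 15
python3 -m creep '{"translation":[[33,-24,0],[66,-48,0],[99,-71,0],[132,-95,0],[165,-119,0]],"yaw":[0.035,0.035,0.035,0.035,0.035],"gripper":[0,0,0,0,0]}'
python3 -c "
from h import *
o=ctrl.get_obs();print(o)"
```

```text
time_s: 0.52
ee_pos: [0.3038, 0.4177, 0.2238]
eef_rot: [-3.14, -0.0, -2.849]
force: [0.8, 0.3, -0.6]
grip_width: 0.0941
time_s: 0.93
ee_pos: [0.4701, 0.297, 0.2236]
eef_rot: [-3.14, -0.001, -2.814]
force: [0.2, 0.3, -0.2]
grip_width: 0.0941
{'time_s': 0.9333, 'qpos': array([ 4.98164424e-01,  3.14729247e-01,  1.50361870e+00, -1.19459428e-03,
        1.32413715e+00, -1.40007828e+00]), 'joint_vel': array([-8.15409334e-01,  3.76382298e-01, -4.86226223e-01,  7.93235424e-04,
        1.07566209e-01, -8.10110309e-01]), 'tau': array([  4.8912406 , -58.21760058, -31.46147847,  -0.10035383,
        -0.0784586 ,   1.62843257]), 'ee_pos': array([0.47013284, 0.29704728, 0.22362414]), 'eef_rot': array([-3.14029967e+00, -6.82876045e-04, -2.81385452e+00]), 'force': array([ 0.16894164,  0.32539215, -0.23811083]), 'moment': array([ 0.05889205, -0.01965837,  0.00823506]), 'grip_width': 0.09407294385662891}
```

```bash
python3 -m creep '{"translation":[[29,-17,-20],[29,-17,-55],[29,-17,-90],[29,-17,-120],[29,-17,-120]],"yaw":[0.033,0.033,0.033,0.033,0.033],"gripper":[0,0,0,0,0]}'
python3 -m creep '{"translation":[[0,0,0],[0,0,0]],"yaw":[0,0],"gripper":[0,0]}'
python3 - <<'E'
from h import *
c=grab("side");q=c["pixels"][70:210,190:360];save(cv2.resize(q,None,fx=4,fy=4,interpolation=cv2.INTER_CUBIC),"pre.png")
print(ctrl.get_obs()["ee_pos"])
E
```

```text
time_s: 1.35
ee_pos: [0.4966, 0.2786, 0.0976]
eef_rot: [-3.14, -0.01, -2.781]
force: [-0.7, -0.2, -1.1]
grip_width: 0.0942
time_s: 1.52
ee_pos: [0.4967, 0.2787, 0.0984]
eef_rot: [-3.139, -0.01, -2.781]
force: [-1.1, -0.3, -0.2]
grip_width: 0.0942
[0.4970639  0.27893251 0.09916389]
```

View pics/pre.png

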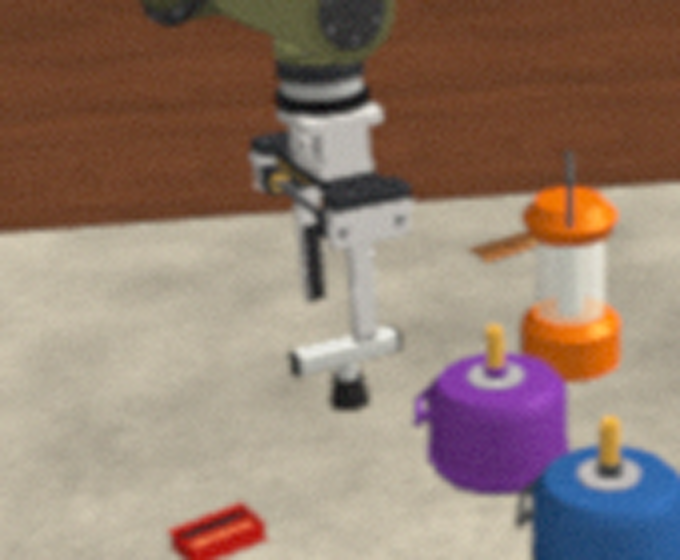

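The crop shows the gripper straddling the barrel, well centred over the neck. I go down and grip.

```bash
python3 -m creep '{"translation":[[2,0,-16],[2,0,-32],[2,0,-48],[2,0,-48.5],[2,0,-48.5]],"yaw":[0,0,0,0,0],"gripper":[0,0,0,0,0]}' 30
python3 -m creep '{"translation":[[0,0,0],[0,0,0],[0,0,0],[0,0,0],[0,0,0]],"yaw":[0,0,0,0,0],"gripper":[255,255,255,255,255]}' 30
python3 -m creep '{"translation":[[0,0,0],[0,0,0],[0,0,0],[0,0,0],[0,0,0]],"yaw":[0,0,0,0,0],"gripper":[255,255,255,255,255]}' 30
```

```text
time_s: 1.98
ee_pos: [0.4994, 0.2792, 0.0519]
eef_rot: [-3.14, -0.008, -2.781]
force: [-0.3, -0.4, 1.7]
grip_width: 0.0941
time_s: 2.4
ee_pos: [0.4996, 0.2793, 0.0523]
eef_rot: [-3.14, -0.007, -2.781]
force: [0.9, -0.3, -0.5]
grip_width: 0.0639
time_s: 2.82
ee_pos: [0.4995, 0.2793, 0.0523]
eef_rot: [-3.14, -0.007, -2.781]
force: [-0.2, -0.8, 0.2]
grip_width: 0.0312
```

```bash

python3 -m creep '{"translation":[[0,0,0],[0,0,0],[0,0,0],[0,0,0],[0,0,0]],"yaw":[0,0,0,0,0],"gripper":[255,255,255,255,255]}' 30
python3 -m creep '{"translation":[[0,0,10],[0,0,35],[0,0,60],[0,0,90],[0,0,120]],"yaw":[0,0,0,0,0],"gripper":[255,255,255,255,255]}'
python3 -m creep '{"translation":[[0,0,20],[0,0,40],[0,0,55],[0,0,55],[0,0,55]],"yaw":[0,0,0,0,0],"gripper":[255,255,255,255,255]}'
```

```text
time_s: 3.23
ee_pos: [0.4995, 0.2792, 0.0522]
eef_rot: [-3.14, -0.007, -2.781]
force: [-0.0, 1.0, -1.2]
grip_width: 0.0174
time_s: 3.65
ee_pos: [0.4992, 0.2791, 0.174]
eef_rot: [-3.14, -0.008, -2.781]
force: [0.3, 0.0, -2.7]
grip_width: 0.0181
time_s: 4.07
ee_pos: [0.4991, 0.2791, 0.2295]
eef_rot: [-3.14, -0.007, -2.781]
force: [-0.3, -0.9, -2.8]
grip_width: 0.018
```

```bash

python3 -m creep '{"translation":[[17,-30,0],[34,-60,0],[51,-90,0],[68,-120,0],[85,-150,0]],"yaw":[-0.06,-0.12,-0.18,-0.24,-0.3],"gripper":[255,255,255,255,255]}'
python3 -m creep '{"translation":[[18,-30,0],[36,-60,0],[54,-90,0],[72,-120,0],[86,-146,0]],"yaw":[0,0,0,0,0],"gripper":[255,255,255,255,255]}'
python3 -m creep '{"translation":[[0,0,0],[0,0,0]],"yaw":[0,0],"gripper":[255,255]}'
```

```text
time_s: 4.48
ee_pos: [0.5842, 0.1275, 0.2279]
eef_rot: [-3.14, -0.009, -3.084]
force: [0.8, 0.5, -1.6]
grip_width: 0.0177
time_s: 4.9
ee_pos: [0.6706, -0.0206, 0.2259]
eef_rot: [-3.14, -0.012, -3.084]
force: [-0.3, 0.1, -1.8]
grip_width: 0.0173
time_s: 5.07
ee_pos: [0.6703, -0.0221, 0.2232]
eef_rot: [-3.14, -0.015, -3.087]
force: [-0.3, -0.4, -1.7]
grip_width: 0.0178
```

```bash

python3 -m creep '{"translation":[[0,4,-10],[0,4,-20],[0,4,-30],[0,4,-38],[0,4,-38]],"yaw":[0,0,0,0,0],"gripper":[255,255,255,255,255]}'
python3 -m creep '{"translation":[[0,0,0],[0,0,0]],"yaw":[0,0],"gripper":[255,255]}'
python3 - <<'E'
from h import *
c=grab("side");q=c["pixels"][120:230,280:400];save(cv2.resize(q,None,fx=5,fy=5,interpolation=cv2.INTER_CUBIC),"over.png")
o=ctrl.get_obs();print(o["ee_pos"],o["force"])
def px(X):
    P=c["R"]@X+c["t"]; return P[0]/P[2]*c["fx"]+c["cx"]-280, P[1]/P[2]*c["fy"]+c["cy"]-120
e=o["ee_pos"]
for n,X in(("rim exp",e-[0,0,.0523]),("tip exp",np.array([.670,-.018,.123])),("tt",np.array([.670,-.018,.08]))): print(n,np.multiply(px(X),5).round(0))
W=c["W"][120:230,280:400];p=q.astype(int)
m=(p.max(2)<60)&(W[...,2]>.12)&(W[...,2]<.165);print("rubber",m.sum(),W[m].mean(0),W[m].min(0),W[m].max(0), 'bell u,v',np.argwhere(m).mean(0)*5)
m=(p[...,0]-p[...,2]>60)&(W[...,2]>.08)&(W[...,2]<.14);print("brass",m.sum(),W[m].mean(0),W[m].max(0),np.argwhere(m).mean(0)*5)
E
```

```text
time_s: 5.48
ee_pos: [0.6694, -0.0174, 0.1826]
eef_rot: [-3.141, -0.019, -3.086]
force: [0.7, 0.7, -2.2]
grip_width: 0.0174
time_s: 5.65
ee_pos: [0.6693, -0.0171, 0.1825]
eef_rot: [-3.141, -0.019, -3.085]
force: [0.1, 0.5, -1.6]
grip_width: 0.0177
[ 0.66943582 -0.01720562  0.18289665] [ 0.07539591 -0.37666763 -1.51251216]
rim exp [305. 262.]
tip exp [307. 274.]
tt [306. 341.]
rubber 73 [ 0.66694834 -0.0291418   0.14506907] [ 0.65423132 -0.03635922  0.13464842] [ 0.68050023 -0.01766281  0.15762987] bell u,v [248.90410959 305.34246575]
brass 128 [0.65582203 0.11552774 0.11598948] [0.69520631 0.31880444 0.13957703] [192.734375  244.2578125]
```

View pics/over.png

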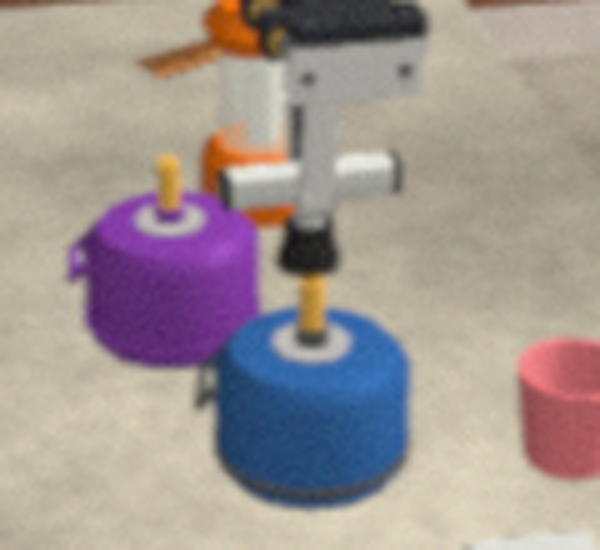

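Side view: bell at crop x≈309, brass stem at x≈313, so the stem is about 1.5 mm further in +x, which matches the slight tool tilt. I correct that and go down to just above contact.

```bash

python3 -m creep '{"translation":[[1.5,-0.5,0],[1.5,-0.5,-5],[1.5,-0.5,-10],[1.5,-0.5,-15],[1.5,-0.5,-20]],"yaw":[0,0,0,0,0],"gripper":[255,255,255,255,255]}'
python3 -m creep '{"translation":[[0,0,-0.5],[0,0,-1],[0,0,-1.5],[0,0,-2],[0,0,-2.5]],"yaw":[0,0,0,0,0],"gripper":[255,255,255,255,255]}'
python3 -m creep '{"translation":[[0,0,-0.5],[0,0,-1],[0,0,-1.5],[0,0,-2],[0,0,-2.5]],"yaw":[0,0,0,0,0],"gripper":[255,255,255,255,255]}'
```

```text
time_s: 6.12
ee_pos: [0.6708, -0.0177, 0.1621]
eef_rot: [-3.141, -0.019, -3.086]
force: [-0.7, -0.6, -1.4]
grip_width: 0.0178
time_s: 6.53
ee_pos: [0.6709, -0.0177, 0.1598]
eef_rot: [-3.141, -0.018, -3.086]
force: [0.8, -0.4, -1.5]
grip_width: 0.0178
time_s: 6.95
ee_pos: [0.6709, -0.0177, 0.1573]
eef_rot: [-3.141, -0.018, -3.086]
force: [0.2, 0.2, -2.1]
grip_width: 0.0177
```

```bash

python3 -m creep '{"translation":[[0,0,-0.5],[0,0,-1],[0,0,-1.5],[0,0,-2],[0,0,-2.5]],"yaw":[0,0,0,0,0],"gripper":[255,255,255,255,255]}'
python3 -m creep '{"translation":[[0,0,-0.5],[0,0,-1],[0,0,-1.5],[0,0,-2],[0,0,-2.5]],"yaw":[0,0,0,0,0],"gripper":[255,255,255,255,255]}'
python3 -m creep '{"translation":[[0,0,-0.5],[0,0,-1],[0,0,-1.5],[0,0,-2],[0,0,-2.5]],"yaw":[0,0,0,0,0],"gripper":[255,255,255,255,255]}'
```

```text
time_s: 7.37
ee_pos: [0.671, -0.0178, 0.155]
eef_rot: [-3.141, -0.018, -3.086]
force: [-0.4, 1.0, 0.4]
grip_width: 0.0179
time_s: 7.78
ee_pos: [0.671, -0.0177, 0.1526]
eef_rot: [-3.141, -0.018, -3.086]
force: [-1.5, 0.4, 2.0]
grip_width: 0.018
time_s: 8.2
ee_pos: [0.6711, -0.0177, 0.1504]
eef_rot: [-3.141, -0.017, -3.086]
force: [-2.8, -0.6, 4.5]
grip_width: 0.018
```

```bash

python3 -m creep '{"translation":[[-0.3,0,-0.4],[-0.6,0,-0.8],[-0.8,0,-1.2],[-0.8,0,-1.6]],"yaw":[0,0,0,0],"gripper":[255,255,255,255]}'
```

```text
time_s: 8.53
ee_pos: [0.6708, -0.0178, 0.1494]
eef_rot: [-3.141, -0.016, -3.086]
force: [-0.1, 0.7, 5.6]
grip_width: 0.0178
```

```bash

python3 -m creep '{"translation":[[0,0,-0.4],[0,0,-0.8],[0,0,-1.2],[0,0,-1.2]],"yaw":[0,0,0,0],"gripper":[255,255,255,255]}'
python3 -m creep '{"translation":[[0,0,-0.3],[0,0,-0.6],[0,0,-0.9]],"yaw":[0,0,0],"gripper":[255,255,255]}'
```

```text
time_s: 8.87
ee_pos: [0.671, -0.0177, 0.1487]
eef_rot: [-3.14, -0.015, -3.086]
force: [-2.5, 0.2, 6.9]
grip_width: 0.0178
time_s: 9.12
ee_pos: [0.6711, -0.0178, 0.1483]
eef_rot: [-3.14, -0.014, -3.086]
force: [-3.3, 0.7, 6.6]
grip_width: 0.0182
```

```bash

python3 -m creep '{"translation":[[-0.2,0,-0.4],[-0.4,0,-0.8],[-0.5,0,-1.2]],"yaw":[0,0,0],"gripper":[255,255,255]}'
python3 -m creep '{"translation":[[0,0,-0.4],[0,0,-0.8],[0,0,-0.8]],"yaw":[0,0,0],"gripper":[255,255,255]}'
```

```text
time_s: 9.37
ee_pos: [0.6709, -0.0178, 0.1478]
eef_rot: [-3.14, -0.013, -3.086]
force: [-1.9, 0.5, 6.7]
grip_width: 0.0175
time_s: 9.62
ee_pos: [0.671, -0.0177, 0.1476]
eef_rot: [-3.14, -0.012, -3.085]
force: [-3.7, 0.5, 8.2]
grip_width: 0.0178
```

```bash

python3 -m creep '{"translation":[[-0.3,0,-0.5],[-0.6,0,-1],[-0.6,0,-1.4]],"yaw":[0,0,0],"gripper":[255,255,255]}'
python3 -m creep '{"translation":[[-0.2,0,-0.5],[-0.4,0,-1],[-0.4,0,-1.2]],"yaw":[0,0,0],"gripper":[255,255,255]}'
```

```text
time_s: 9.87
ee_pos: [0.6709, -0.0178, 0.1476]
eef_rot: [-3.14, -0.01, -3.086]
force: [-2.7, -0.5, 12.7]
grip_width: 0.0177
time_s: 10.12
ee_pos: [0.6709, -0.0177, 0.1476]
eef_rot: [-3.14, -0.008, -3.085]
force: [-3.2, 1.0, 11.3]
grip_width: 0.0175
```

```bash

python3 -m creep '{"translation":[[-0.3,0,-1.3],[-0.3,0,-1.3],[-0.3,0,-1.3],[-0.3,0,-1.3],[-0.3,0,-1.3]],"yaw":[0,0,0,0,0],"gripper":[255,255,255,255,255]}'
python3 -m creep '{"translation":[[-0.3,0,-1.3],[-0.3,0,-1.3],[-0.3,0,-1.3],[-0.3,0,-1.3],[-0.3,0,-1.3]],"yaw":[0,0,0,0,0],"gripper":[255,255,255,255,255]}'
python3 - <<'E'
from h import *
c=grab("side");s=grab("top")
a=cv2.resize(c["pixels"][130:190,300:390],(720,480),interpolation=cv2.INTER_CUBIC)
save(a[:290],"p_side.png")
b=cv2.resize(s["pixels"][120:220,270:380],(660,600),interpolation=cv2.INTER_CUBIC)
b=cv2.resize(b,(319,290));save(np.hstack([a[:290,:480],b]),"press.png")
print(ctrl.get_obs()["force"])
E
```

```text
time_s: 10.53
ee_pos: [0.6709, -0.0177, 0.1476]
eef_rot: [-3.139, -0.006, -3.085]
force: [-4.1, -0.1, 12.1]
grip_width: 0.0179
time_s: 10.95
ee_pos: [0.6709, -0.0177, 0.1476]
eef_rot: [-3.139, -0.005, -3.085]
force: [-4.2, 0.4, 11.6]
grip_width: 0.0178
[-4.3121666  -0.13338646 11.52143301]
```

View pics/press.png

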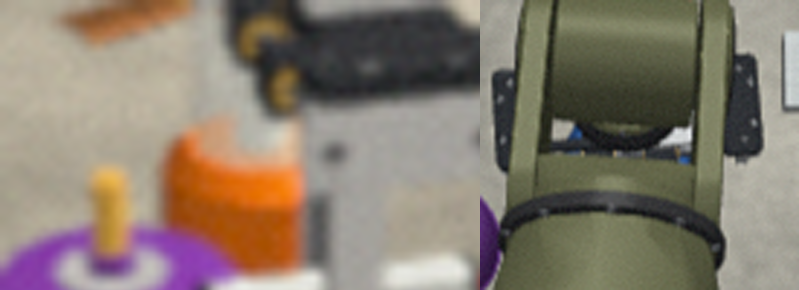

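The crop was too high and cut off the barrel, and the arm blocks the top camera. Position has held at 0.1476 with about 13 N net, so the valve is at its hard stop (8 mm below contact at about 0.1556). I lift straight up and look at the rod.

```bash

python3 -m creep '{"translation":[[0,0,2],[0,0,6],[0,0,12],[0,0,22],[0,0,34]],"yaw":[0,0,0,0,0],"gripper":[255,255,255,255,255]}'
python3 -m creep '{"translation":[[0,0,15],[0,0,30],[0,0,40],[0,0,40],[0,0,40]],"yaw":[0,0,0,0,0],"gripper":[255,255,255,255,255]}'
python3 - <<'E'
from h import *
c=grab("side");o=ctrl.get_obs();P=c["R"]@o["ee_pos"]+c["t"];u=int(P[0]/P[2]*c["fx"]+c["cx"]);v=int(P[1]/P[2]*c["fy"]+c["cy"]);print(u,v)
save(cv2.resize(c["pixels"][v-25:v+25,u-40:u+40],(800,500),interpolation=cv2.INTER_CUBIC),"rod.png")
np.savez("rod.npz",W=c["W"],p=c["pixels"],uv=(u,v))
E
```

```text
time_s: 11.47
ee_pos: [0.6707, -0.0177, 0.1816]
eef_rot: [-3.139, -0.006, -3.085]
force: [-0.1, -0.6, -1.8]
grip_width: 0.0179
time_s: 11.88
ee_pos: [0.6708, -0.0177, 0.2219]
eef_rot: [-3.139, -0.006, -3.085]
force: [-0.1, 0.4, -2.6]
grip_width: 0.0177
341 142
```

View pics/rod.png

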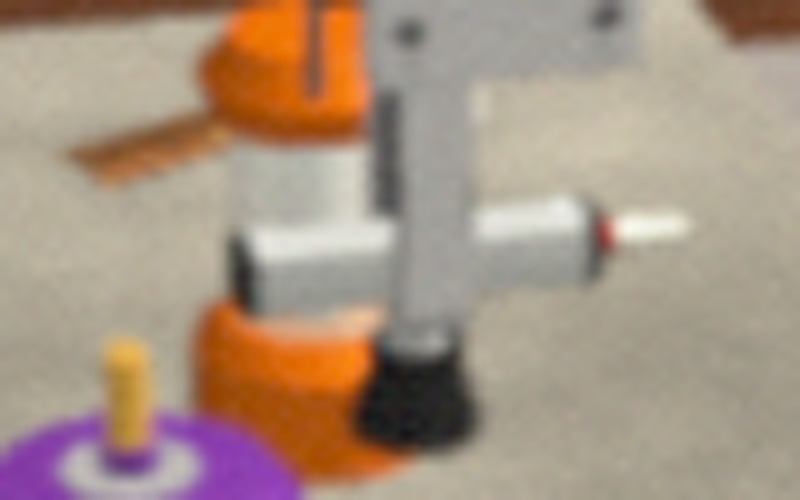

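The rod points along +x (crop x 612–692) and its red ring is plainly visible at the barrel face (x≈605). Length out scales to about 25 mm (92 px at 3.67 px/mm). With red showing, green is right whether the ring is all out or only part. Next, the green tray's exact centre.

```bash
python3 - <<'E'
from h import *
z=np.load("top1.npz");W=z["W"];p=z["p"].astype(int)
m=(p[...,1]-p[...,0]>50)&(p[...,1]-p[...,2]>30);w=W[m]
print(m.sum(),np.nanmedian(w,0),cv2.minEnclosingCircle(w[~np.isnan(w[:,0]),:2].astype(np.float32)))
z=np.load("rod.npz");W=z["W"];p=z["p"].astype(int);u,v=z["uv"]
for r in range(v-6,v+2): print(r,[tuple(x) for x in p[r,u+15:u+33]])
E
python3 -m creep '{"translation":[[-16,-33,0],[-32,-66,0],[-48,-99,0],[-64,-132,0],[-80,-165,0]],"yaw":[0,0,0,0,0],"gripper":[255,255,255,255,255]}'
```

```text
1113 [ 0.53680854 -0.28381927  0.00426296] ((0.5366062521934509, -0.28317925333976746), 0.047203827649354935)
136 [(np.int64(201), np.int64(198), np.int64(179)), (np.int64(203), np.int64(197), np.int64(183)), (np.int64(183), np.int64(181), np.int64(164)), (np.int64(171), np.int64(164), np.int64(147)), (np.int64(177), np.int64(170), np.int64(153)), (np.int64(189), np.int64(179), np.int64(161)), (np.int64(190), np.int64(182), np.int64(162)), (np.int64(187), np.int64(177), np.int64(158)), (np.int64(186), np.int64(177), np.int64(160)), (np.int64(187), np.int64(181), np.int64(161)), (np.int64(187), np.int64(177), np.int64(158)), (np.int64(185), np.int64(176), np.int64(159)), (np.int64(187), np.int64(178), np.int64(157)), (np.int64(185), np.int64(177), np.int64(158)), (np.int64(181), np.int64(174), np.int64(156)), (np.int64(183), np.int64(177), np.int64(155)), (np.int64(183), np.int64(176), np.int64(156)), (np.int64(181), np.int64(172), np.int64(154))]
137 [(np.int64(226), np.int64(227), np.int64(220)), (np.int64(228), np.int64(227), np.int64(220)), (np.int64(198), np.int64(199), np.int64(
[... 5227 characters left out ...]
nt64(114)), (np.int64(168), np.int64(160), np.int64(142)), (np.int64(174), np.int64(167), np.int64(147)), (np.int64(173), np.int64(164), np.int64(146)), (np.int64(175), np.int64(167), np.int64(148)), (np.int64(175), np.int64(168), np.int64(148)), (np.int64(173), np.int64(167), np.int64(147)), (np.int64(170), np.int64(164), np.int64(145)), (np.int64(178), np.int64(169), np.int64(150)), (np.int64(170), np.int64(164), np.int64(145)), (np.int64(173), np.int64(163), np.int64(146)), (np.int64(171), np.int64(165), np.int64(146)), (np.int64(169), np.int64(164), np.int64(144))]
time_s: 12.35
ee_pos: [0.5892, -0.1839, 0.2199]
eef_rot: [-3.14, -0.009, -3.085]
force: [1.2, -0.3, -0.5]
grip_width: 0.0177
```

```bash

python3 -m creep '{"translation":[[-16,-30,0],[-32,-60,0],[-52,-92,0],[-52,-100,0],[-52,-100,-20]],"yaw":[0,0,0,0,0],"gripper":[255,255,255,255,255]}'
python3 -m creep '{"translation":[[0,0,-25],[0,0,-55],[0,0,-85],[0,0,-110],[0,0,-120]],"yaw":[0,0,0,0,0],"gripper":[255,255,255,255,255]}'
python3 -m creep '{"translation":[[0,0,0],[0,0,0]],"yaw":[0,0],"gripper":[255,255]}'
```

```text
time_s: 12.77
ee_pos: [0.537, -0.287, 0.2023]
eef_rot: [-3.137, -0.005, -3.089]
force: [0.9, -0.2, -0.5]
grip_width: 0.0177
time_s: 13.18
ee_pos: [0.5352, -0.2858, 0.0777]
eef_rot: [-3.141, -0.01, -3.089]
force: [-0.1, -0.2, -2.4]
grip_width: 0.0176
time_s: 13.35
ee_pos: [0.535, -0.2855, 0.0772]
eef_rot: [3.141, -0.012, -3.088]
force: [0.7, -0.0, -1.2]
grip_width: 0.0176
```

```bash

python3 -m creep '{"translation":[[1,1,-4],[1,1,-8],[1,1,-12],[1,1,-15],[1,1,-17]],"yaw":[0,0,0,0,0],"gripper":[255,255,255,255,255]}'
python3 -m creep '{"translation":[[0,0,-0.6],[0,0,-1.2],[0,0,-1.8],[0,0,-2.4]],"yaw":[0,0,0,0],"gripper":[255,255,255,255]}'
python3 - <<'E'
from h import *
c=grab("side");o=ctrl.get_obs();P=c["R"]@o["ee_pos"]+c["t"];u=int(P[0]/P[2]*c["fx"]+c["cx"]);v=int(P[1]/P[2]*c["fy"]+c["cy"])
save(cv2.resize(c["pixels"][v-30:v+45,u-60:u+60],(800,500),interpolation=cv2.INTER_CUBIC),"place.png")
E
```

```text
time_s: 13.77
ee_pos: [0.536, -0.2845, 0.0601]
eef_rot: [3.141, -0.011, -3.088]
force: [-0.1, 0.9, -1.3]
grip_width: 0.0175
time_s: 14.1
ee_pos: [0.5361, -0.2846, 0.0578]
eef_rot: [3.141, -0.011, -3.088]
force: [-0.6, -0.4, -1.1]
grip_width: 0.0175
```

View pics/place.png

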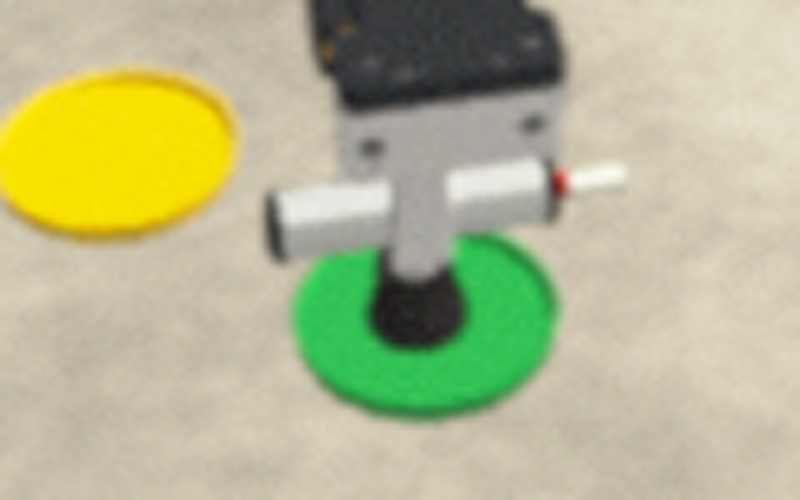

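The crop shows the bell at (418,320), centred on the green tray, with the red ring visible at the barrel face (560,183). I lower until it touches, then let go.

```bash

python3 -m creep '{"translation":[[0,0,-0.5],[0,0,-1],[0,0,-1.5]],"yaw":[0,0,0],"gripper":[255,255,255]}'
python3 -m creep '{"translation":[[0,0,-0.3],[0,0,-0.6],[0,0,-0.9]],"yaw":[0,0,0],"gripper":[255,255,255]}'
```

```text
time_s: 14.4
ee_pos: [0.5362, -0.2847, 0.057]
eef_rot: [-3.141, -0.011, -3.088]
force: [-4.5, 0.9, 9.4]
grip_width: 0.0177
time_s: 14.65
ee_pos: [0.5365, -0.2849, 0.0571]
eef_rot: [-3.141, -0.01, -3.088]
force: [-3.6, 0.2, 11.5]
grip_width: 0.0177
```

Touchdown at z 0.057, as predicted. I ease off and open.

```bash

python3 -m creep '{"translation":[[0,0,0.2],[0,0,0.2],[0,0,0.2]],"yaw":[0,0,0],"gripper":[255,255,255]}'
python3 -m creep '{"translation":[[0,0,0],[0,0,0],[0,0,0],[0,0,0],[0,0,0]],"yaw":[0,0,0,0,0],"gripper":[140,140,140,140,140]}'
python3 -m creep '{"translation":[[0,0,0],[0,0,0],[0,0,0],[0,0,0],[0,0,0]],"yaw":[0,0,0,0,0],"gripper":[140,140,140,140,140]}'
```

```text
time_s: 14.9
ee_pos: [0.5365, -0.2849, 0.0571]
eef_rot: [-3.141, -0.01, -3.088]
force: [-0.7, -0.1, -0.2]
grip_width: 0.0178
time_s: 15.32
ee_pos: [0.5365, -0.2849, 0.0571]
eef_rot: [-3.141, -0.01, -3.088]
force: [-0.1, 0.3, 0.6]
grip_width: 0.0423
time_s: 15.73
ee_pos: [0.5365, -0.285, 0.0572]
eef_rot: [-3.141, -0.01, -3.088]
force: [-0.3, 0.5, -0.7]
grip_width: 0.0423
```

```bash

python3 -m creep '{"translation":[[0,0,10],[0,0,30],[0,0,60],[0,0,95],[0,0,130]],"yaw":[0,0,0,0,0],"gripper":[140,140,140,140,140]}'
python3 -m creep '{"translation":[[-30,0,20],[-60,0,40],[-90,0,50],[-120,0,50],[-140,0,50]],"yaw":[0,0,0,0,0],"gripper":[140,140,140,140,140]}'
python3 -m creep '{"translation":[[0,0,0],[0,0,0],[0,0,0],[0,0,0],[0,0,0]],"yaw":[0,0,0,0,0],"gripper":[140,140,140,140,140]}'
python3 - <<'E'
from h import *
c=grab("side");s=grab("top")
a=cv2.resize(c["pixels"][220:310,240:360],(400,300),interpolation=cv2.INTER_CUBIC)
b=cv2.resize(s["pixels"][185:275,380:500],(400,300),interpolation=cv2.INTER_CUBIC)
save(np.vstack([np.hstack([a,b]),cv2.resize(c["pixels"][80:330,200:520],(800,300))[:,:800]]),"final.png")
print(ctrl.get_obs()["force"])
E
```

```text
time_s: 16.15
ee_pos: [0.5362, -0.2847, 0.1892]
eef_rot: [-3.141, -0.01, -3.088]
force: [0.4, 0.5, 0.1]
grip_width: 0.0424
time_s: 16.57
ee_pos: [0.3943, -0.2846, 0.2408]
eef_rot: [-3.139, -0.009, -3.089]
force: [0.3, 0.0, -0.1]
grip_width: 0.0425
time_s: 16.98
ee_pos: [0.3949, -0.2845, 0.2406]
eef_rot: [-3.14, -0.009, -3.088]
force: [-0.3, 0.3, 0.3]
grip_width: 0.0427
[-0.60406023 -0.03933951 -0.86411409]
```

View pics/final.png

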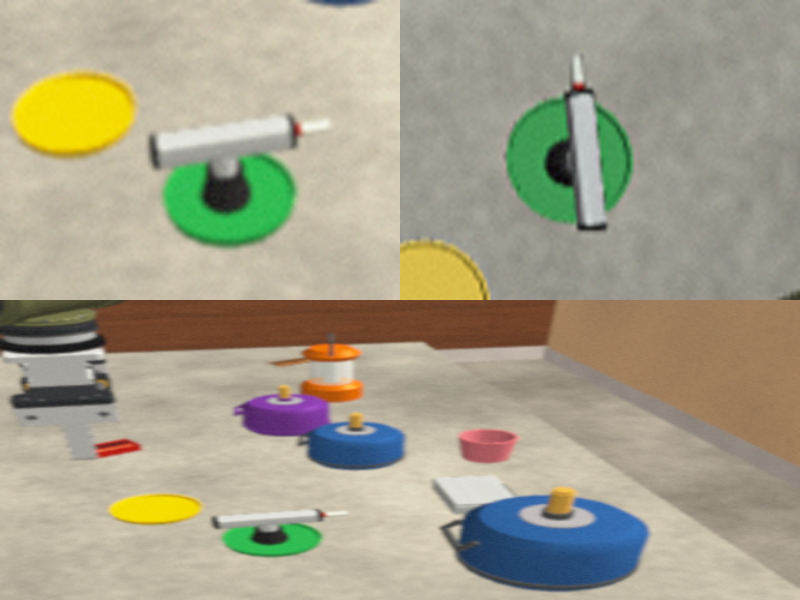

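The gauge stands upright in the green tray with the red ring visible, nothing else has moved, and the robot is clear.

```bash
python3 -c "
from station import ctrl
print(ctrl.hand_in())"
```

```text
the job is handed in; nothing more can be done
None
```

I pressed the gauge onto the small blue tank's valve and stood it upright on the green tray, then let go and handed the job in at about 17 s.

- **Pressing:** I pressed at about 6 mm/s. The tool stopped moving 8 mm below first contact and I held it there about 1 s. The highest reading was about 14 N net, with 3–4 N of side force. I did not see the valve itself fully down, because one picture was cropped wrongly and the arm blocked the top camera. The 8 mm of travel and the sudden stop are my evidence for it.
- **Reading:** Red shows at the barrel face in every later view. I estimate the rod is out about 23–25 mm, so I can't say for certain whether the whole ring is out or only nearly all of it. The green tray is right either way.
- **Setting down:** It touched down on the tray at about 12–13 N net.
- **Final check:** The last pictures show the gauge standing upright in the green tray, with the rod out and untouched. The other things look undisturbed and the gripper is clear.

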